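# Check that the pod brewer's lid has caught

### The arm

A 6-joint arm with a two-finger parallel gripper is mounted at the origin on the work surface. World frame = base frame: x ahead of the robot, y to its left, z up, the work surface at z = 0. Lengths are in mm, angles in rad, forces in N, time in s.
With the tool pointing down it reaches from about 300 to 750 mm from the base axis. Payload 8.5 kg.
Tool frame: the origin (TCP) lies where the fingers leave the gripper's body, on its centre line; the fingertips stand ahead of it and the grasp point (between the pads) lies 54 mm ahead of it (manip.tip_extent is the z of the fingertips in the tool frame, in mm); z points along the fingers, y is the line along which they close (so a half turn about z gives the same grasp; the last joint's range is limited). The gripper opens to 85 mm and grips with 20 to 120 N. Pads are 22 mm wide; open, the fingers measure 114 mm over their backs; the gripper's body (76 mm by 85 mm) begins 54 mm behind the grasp point. The pads swing forward as they close: fully open they stand 13 mm farther back than shut.
Start: joints at [-1.534, 0.381, 1.297, -0, 1.464, -0.215], TCP at [137.026, -532.639, 303.922] pointing down, gripper open.
Joint ranges: [-3.11, 3.11], [-0.89, 2.33], [0.22, 2.48], [-1.42, 4.56], [0.17, 2.85], [-2.88, 2.88]. Speed limits (rad/s): [2.39, 2.39, 3.14, 3.14, 3.14, 3.14].

### API

Orientations are given as a unit quaternion [w, x, y, z].
In Python, from rig import manip gives the robot as it stands. Calls block until the motion is done:
- manip.movep(position, orientation): joint-space move of the TCP to a pose.
- manip.movel(position, rot=None, speed=150, f_stop=None): straight line of the TCP; rot=None keeps the orientation; speed is the mean speed in mm/s. With f_stop (N) it stops when the force on the tool has changed by that much, and returns True; else False.
- manip.set_joints(angles): joint-space move.
- manip.command_gripper(opening, squeeze=None): opening from 0.0 (shut) to 1.0 (fully open); squeeze is the grip in N (None keeps the last); returns when the fingers have stopped.
- manip.sleep(seconds).
- manip.solve_ik(position, orientation): joint angles nearest the present ones, or None.
- manip.grab_frame(name): name is "scene" or "top" or "wrist"; returns (picture, depth): 420x560x3 uint8, blue, green, red; 420x560 float32, mm along the optical axis (not along the pixel's ray), 0 where there is no reading.
- manip.calibration(name): a dict with "intrinsics" (3x3 intrinsics, pixels), "rvec" (rotation vector, rad) and "tvec" (3), from world to camera coordinates, as OpenCV has them. Camera axes: x right, y down, z forward; pixel columns grow to the right and rows downward; lengths in mm; the calibration is good to about 2 mm. A picture is of the moment at which its call begins: read the wrist's pose just before it. calibration takes no time and is no camera call; for the wrist camera it gives the pose at the moment of the call.
A pose or a line that the arm cannot do raises manip.Unreachable and nothing moves.
- manip.job_done(): hands the job in; it is judged then, once.
Trained networks look in the newest picture that a camera, given by its name, has taken for a name from the list of things; names that differ only in an ending like _2 or _b are one class to them, and where a whole thing is asked for, a point or a joint stands for the part that bears it (a point fixed in the world has none). Each returns a list of dicts, best first, with "score" (0 to 1); they miss things now and then, are a little off and sometimes report something else, mostly with a low value. They report only what shows in the picture. A call takes as long as a camera call.
- manip.find_in(name, camera): "position" ([row, column] in pixels, amid what is visible of it).
- manip.tip_of(name, camera): "position" ([row, column] in pixels: a listed point, or the origin of a listed thing).
Readings, each from a call of its own:
- manip.read_time_s(): time.
- manip.read_qpos(): joint angles.
- manip.read_qd(): joint speeds.
- manip.read_tau(): joint torques, N m.
- manip.read_eef_pos(): TCP position.
- manip.read_eef_rot(): TCP orientation.
- manip.read_contact_force(): force on the tool from outside, world axes, zero at the start.
- manip.read_ft_torque(): the same for the moment, N m.
- manip.read_finger_gap(): opening from 0.0 (shut) to 1.0 (fully open).
- manip.read_finger_force(): force on a finger pad.
Only numpy, scipy, OpenCV 4.12 (cv2) and the standard library are available. Lean on these libraries where they do the work, as an engineer would, in place of code of your own. Each camera call takes 0.05 s, during which the arm holds its last target. There are 200 camera calls.

### The job

Somebody has put a pod in the coffee brewer and let its lid down, and the lid may only be resting on its catch. Give the lid's front tab a firm upward tug: if the lid comes up, press it down until the catch snaps and tug again, so that you have felt the catch hold. Leave the lid shut and caught, and do not disturb the cup, canister, cup lids or pod standing around.

Things in the scene. Friction and masses are not known exactly. Their poses are not given: they have to be found in the camera images.
- brewer: Black pod coffee brewer, fixed, about 330 mm deep, 170 wide, 292 tall. Origin: centre of its base's underside, z up; its front faces its own -x, y is sideways. Drip-tray base (top 33 mm up), rear column and, over the tray, a round head (158 mm across, 190 to 260 mm up) with the lid on top. Both sides of the tab and all in front of it are clear.
- lid (a joint): Angle (rad) of the brewer's round lid, 160 mm across, about 0.28 kg, hinged level at its rear: 0 shut, grows as the front rises. Caught: lies at 0 with play to about 0.012 (2 mm at the tab; 0.022 if pulled hard). Not caught: hangs on its catch anywhere from 0.015 to 0.08 (3 to 14 mm at the tab) and a pull of 2 to 7 N lifts it; pressing the tab down with 8 to 12 N snaps it in.
- lid_hinge (a point): Point on the lid's hinge axis (which runs along the brewer's y), 12 mm behind the brewer's origin and 268 mm up.
- tab (a point): Grip point of the lid's front tab, a flat satin-grey tongue 34 mm wide (along brewer y), 12 mm thick, standing 46 mm out, level, from the lid's edge. Point: middle of its width and thickness, 25 mm out from the lid's edge, 274 mm up when shut, 178 mm from the hinge. Can be pinched by its two sides from above. Axes as the brewer's, tilting with the lid.
- release (a joint): Release button and catch, one sprung slide: a light-grey block 26 x 13 mm standing 6 mm out of the head's front below the root of the tab; inside, its 4 mm steel bar is the catch, under which a hook beneath the lid's front snaps. Travel in m: 0 out (catch in place), grows as pushed in (at 0.004 the catch lets go). The button is not needed here; a tug of 8 to 15 N at the tab loads the catch.
- cup: Loose paper cup, 105 mm tall, 80 mm across the rim, on the drip tray under the head. Origin at the centre of its underside.
- canister: Loose upright round canister, 77 mm across and 154 mm tall, beside the brewer. Origin at the centre of its underside.
- cup_lids: Loose stack of grey plastic cup lids, 91 mm across and 65 mm tall, on the counter. Origin at the centre of its underside.
- pod: Loose coffee pod, a tapered cup 51 mm across the rim and 44 mm tall, on the counter. Origin at the centre of its underside.

How it is judged (in metres and radians):
On the way:
1. the lid is tugged upward and the catch holds it: the hook pulls on the catch with more than 4 N (about 5 N at the tab) while the lid stays down within its play (contact force between lid and release above 4 N and value of joint lid below 0.03 rad and value of joint release below 0.0015 m), for 0.2 s.
At the end, for the whole second after the job is handed in: The lid is down and caught (angle below 0.02 rad, release button out within 1.5 mm) and at rest; cup, canister, cup lids and pod are within 30 mm of where they stood (value of joint lid below 0.02 rad and value of joint release below 0.0015 m and linear speed of lid below 0.02 m/s and distance of each of cup, canister, cup_lids, pod from where it was at the start of the episode below 0.03 m); the robot touches nothing.
It fails at once if a bystander (cup, canister, cup lids or pod) is shifted by more than 30 mm or tipped by more than 0.4 rad (distance of any of cup, canister, cup_lids, pod from where it was at the start of the episode above 0.03 m or angle between any of cup, canister, cup_lids, pod's own z axis and vertical above 0.4 rad).
It also fails if it takes over 40 s, if anything falls off the work surface, if the arm or the gripper's body presses on something with over 40 N, if the wrist force passes 120 N, or if a joint passes its speed limit or range.

## Working session

There is one attempt and no reset: what is moved stays moved. The work goes in short steps, each a Python script; the robot and the scene stay as the last script left them, time stands still between calls to the robot, and variables do not carry over. Pictures are saved under pics/ and viewed, at most 10 in all, crops included, and the job is handed in when it is done.

```bash
mkdir -p pics; ls; cat > h.py <<'E'
import numpy as np, cv2
from rig import manip
def cal(c):
    k=manip.calibration(c); R=cv2.Rodrigues(np.array(k["rvec"],float))[0]
    return np.array(k["intrinsics"],float).reshape(3,3),R,np.array(k["tvec"],float).ravel()
def unproj(c,rc,d,C=None):
    K,R,t=C or cal(c); r,q=rc
    return R.T@(np.linalg.inv(K)@np.array([q,r,1.])*d-t)
def dep(D,rc,w=2):
    r,q=map(int,np.round(rc)); p=D[max(r-w,0):r+w+1,max(q-w,0):q+w+1]; p=p[p>0]
    return float(np.median(p)) if p.size else 0
E
python3 - <<'E'
from h import *
ims=[]
for c in ("scene","top"):
    I,D=manip.grab_frame(c); cv2.imwrite(f"pics/{c}0.png",I); np.save(c+"0.npy",D)
    for n in ("tab","lid_hinge","brewer","release"):
        for x in manip.tip_of(n,c)[:2]:
            d=dep(D,x["position"]); print(c,n,np.round(x["position"]),round(x["score"],2),np.round(unproj(c,x["position"],d)) if d else None)
    for n in ("tab","cup","canister","cup_lids","pod"):
        for x in manip.find_in(n,c)[:2]:
            d=dep(D,x["position"]); print(c,"find",n,np.round(x["position"]),round(x["score"],2),np.round(unproj(c,x["position"],d)) if d else None)
print(manip.read_time_s(),manip.tip_extent,manip.read_eef_rot())
E
```

```text
pics
scene tab [216. 322.] 0.79 [528.  36. 279.]
scene lid_hinge [150. 273.] 0.94 [ 534. -122.  286.]
scene brewer [152. 274.] 0.37 [ 535. -118.  286.]Traceback (most recent call last):
  File "<stdin>", line 6, in <module>
ValueError: it knows: brewer, canister, cup, cup_lids, lid_hinge, pod, tab
```

```bash
python3 - <<'E'
from h import *
for c in ("scene","top"):
    I,D=manip.grab_frame(c); cv2.imwrite(f"pics/{c}0.png",I); np.save(c+"0.npy",D)
    for f in (manip.tip_of,manip.find_in):
      for n in ("tab","lid_hinge","brewer","cup","canister","cup_lids","pod"):
        try: r=f(n,c)[:2]
        except ValueError as e: print(n,e); continue
        for x in r:
            d=dep(D,x["position"]); print(c,f.__name__,n,np.round(x["position"],1),round(x["score"],2),np.round(unproj(c,x["position"],d)) if d else None)
print(manip.read_time_s(),manip.tip_extent,manip.read_eef_rot())
a=cv2.imread("pics/scene0.png");b=cv2.imread("pics/top0.png")
cv2.imwrite("pics/both.png",np.hstack([cv2.resize(a,(400,300)),cv2.resize(b,(400,300))]))
E
```

```text
scene call tab [218.8 319.5] 0.61 [534.  38. 279.]
scene call lid_hinge [148.  274.1] 0.68 [ 531. -124.  287.]
scene call cup [221.7 297.8] 0.4 [562.  10. 232.]
scene call cup_lids [315.9 324.6] 0.6 [595. 180.  65.]
scene call pod [282.7 352.5] 0.79 [497. 152.  45.]
scene call tab [177.8 296.2] 0.75 [528. -50. 286.]
scene call lid_hinge [182.2 295. ] 0.85 [535. -44. 286.]
scene call brewer [158.  272.2] 0.91 [ 545. -108.  287.]
scene call cup [232.  299.1] 0.41 [538. -10.  58.]
scene call canister [244.1 236.1] 0.7 [681. -37. 154.]
scene call cup_lids [315.1 325.2] 0.76 [593. 180.  65.]
scene call pod [278.6 358.3] 0.85 [481. 151.  44.]
scene call pod [245.8 238.8] 0.37 [678. -30. 154.]
top call tab [214.7 252.4] 0.83 [528.  43. 281.]
top call lid_hinge [213.3 350.3] 0.74 [ 526. -128.  290.]
top call canister [170.4 295.5] 0.93 [639. -39. 153.]
top call cup_lids [204.4 206. ] 0.78 [586. 159.  65.]
top call pod [251.2 213.4] 0.64 [482. 144.  47.]
top call tab [214.1 307.2] 0.84 [526. -53. 288.]
top call lid_hinge [215.  307.5] 0.97 [525. -54. 288.]
top call brewer [220.4 356.9] 0.6 [ 513. -139.  293.]
top call canister [156.6 297. ] 0.63 [668. -43. 155.]
top call cup_lids [201.5 203.5] 0.86 [592. 164.  66.]
top call pod [252.4 211.8] 0.97 [480. 148.  46.]
1.7 72.6 [-7.40783077e-06  9.92086127e-01  1.25559211e-01 -1.57835897e-05]
```

View pics/scene0.png

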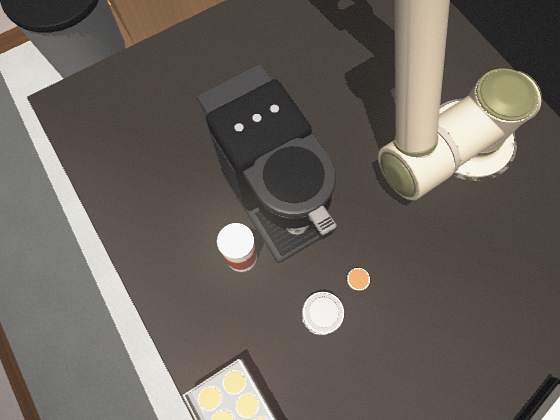

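View pics/top0.png

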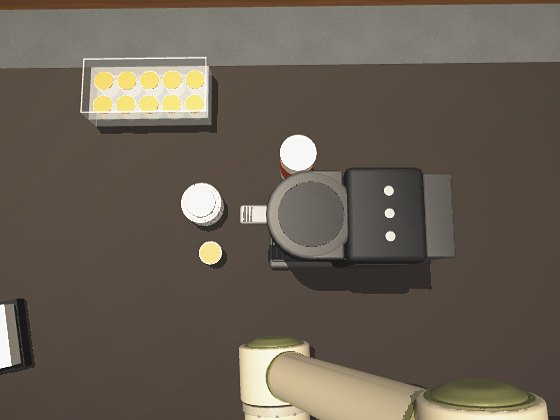

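The brewer faces world +y. In the top view the tab is at about (row 214, col 253), with clear space around it. The cup lids and pod stand in front (202,203 and 252,211) and the canister is beside the brewer (153,298). Next I'll refine the tab's position from the depth data and move to a hover above it.

```bash
cat >> h.py <<'E'
def cloud(c,D,C=None):
    K,R,t=C or cal(c); v,u=np.mgrid[:D.shape[0],:D.shape[1]]
    P=np.stack([(u-K[0,2])/K[0,0]*D,(v-K[1,2])/K[1,1]*D,D],-1)
    P=(P-t)@R; P[D<=0]=np.nan; return P
E
python3 - <<'E'
from h import *
def tabfit(P,tag):
    P=P.reshape(-1,3); P=P[np.isfinite(P[:,0])]
    s=P[(abs(P[:,0]-528)<35)&(P[:,1]>28)&(P[:,1]<90)&(P[:,2]>262)&(P[:,2]<320)]
    print(tag,len(s),"min",s.min(0).round(1),"max",s.max(0).round(1),"med",np.median(s,0).round(1))
    if len(s)>30: print(cv2.minAreaRect(s[:,:2].astype(np.float32)), "dz/dy",np.polyfit(s[:,1],s[:,2],1).round(3))
for c in ("scene","top"):
    P=cloud(c,np.load(c+"0.npy")); tabfit(P,c)
    Q=P.reshape(-1,3); q=Q[(Q[:,0]>420)&(Q[:,0]<640)&(Q[:,1]>-240)&(Q[:,1]<-110)&(Q[:,2]>284)&(Q[:,2]<300)]
    print("column",cv2.minAreaRect(q[:,:2].astype(np.float32)))
from scipy.spatial.transform import Rotation as Ro
# tool z down, y along world x
M=np.array([[0,1,0],[1,0,0],[0,0,-1]],float).T
q=Ro.from_matrix(M).as_quat(); Q=[q[3],q[0],q[1],q[2]]
for z in (450,340): print(z,manip.solve_ik([528,60,z],Q), manip.solve_ik([528,60,z],[Q[0],-Q[2],Q[1],Q[3]]))
M2=np.diag([1,1,1.])@M; M2[:,:2]*=-1; q=Ro.from_matrix(M2).as_quat(); print(Q,q,manip.solve_ik([528,60,450],[q[3],*q[:3]]))
E
```

```text
scene 380 min [513.   28.2 271.8] max [547.2  66.4 283.8] med [531.2  47.5 279.2]
((530.0870361328125, 47.27965545654297), (38.248748779296875, 34.199825286865234), 89.9302978515625) dz/dy [-3.00000e-02  2.80415e+02]
column ((526.7116088867188, -175.07957458496094), (130.0907745361328, 167.8721160888672), 89.82688903808594)
top 408 min [513.   28.  273.6] max [546.6  65.6 284.4] med [529.1  45.9 280.3]
((529.7855224609375, 46.78752899169922), (37.54484939575195, 33.59452438354492), 89.93323516845703) dz/dy [-6.00000e-03  2.80491e+02]
column ((524.6597290039062, -175.0441131591797), (129.9501953125, 167.5421142578125), 89.98526763916016)
450 [-1.09806441e-01  2.88428983e-01  1.02444441e+00 -4.44089210e-16
  1.82871926e+00 -1.09806441e-01] None
340 [-1.09806441e-01  3.23979837e-01  1.27935478e+00 -4.44089210e-16
  1.53825803e+00 -1.09806441e-01] None
[np.float64(0.0), np.float64(0.7071067811865475), np.float64(0.7071067811865475), np.float64(0.0)] [ 0.70710678 -0.70710678  0.         -0.        ] None
```

```bash
python3 - <<'E'
from h import *
Q=[0,.70710678,.70710678,0]
p=manip.read_eef_pos(); manip.movel([p[0],p[1],450])
manip.command_gripper(0.75,60)
manip.movep([530,45,450],Q)
C=cal("wrist"); I,D=manip.grab_frame("wrist"); cv2.imwrite("pics/wrist0.png",I)
P=cloud("wrist",D,C).reshape(-1,3); P=P[np.isfinite(P[:,0])]
s=P[(abs(P[:,0]-530)<35)&(P[:,1]>28)&(P[:,1]<90)&(P[:,2]>262)&(P[:,2]<320)]
print(len(s))
if len(s)>30: print(s.min(0),s.max(0),np.median(s,0),cv2.minAreaRect(s[:,:2].astype(np.float32)),np.polyfit(s[:,1],s[:,2],1))
print(manip.read_eef_pos(),manip.read_eef_rot(),manip.read_contact_force(),manip.read_time_s())
E
```

```text
2041
[513.78456763  28.01289696 272.60073898] [547.88765654  66.90362216 283.29473179] [531.00802481  48.53668741 280.62252057] ((531.0458984375, 47.38447189331055), (39.08338928222656, 33.68788528442383), 88.74590301513672) [-3.22835732e-02  2.81866394e+02]
[530.11626901  44.33723585 449.91809887] [-3.12269183e-05  7.07535856e-01  7.06677442e-01 -6.99294250e-05] [ 0.47970288 -0.40147938  0.25020602] 5.7
```

View pics/wrist0.png

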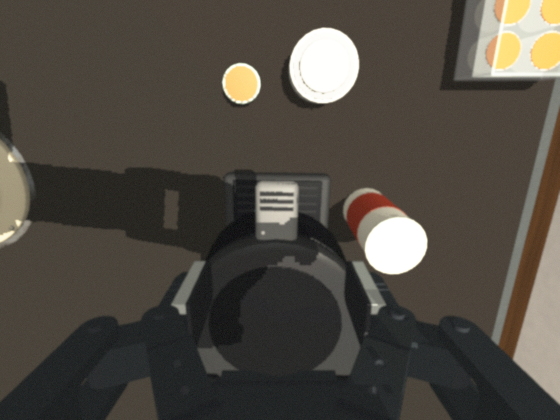

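The wrist view shows the tab centred at about (208,277) with both sides clear. I'll descend, pinch it and tug.

```bash
cat >> h.py <<'E'
def st(tag): print(tag,"pos",np.round(manip.read_eef_pos(),2),"F",np.round(manip.read_contact_force(),2),"gap",round(manip.read_finger_gap(),3),"t",round(manip.read_time_s(),2))
E
python3 - <<'E'
from h import *
manip.movel([530.3,45.5,345])
if manip.movel([530.3,45.5,326],speed=40,f_stop=8): st("BUMP"); raise SystemExit
st("down"); manip.command_gripper(0.0,60); st("gripped")
p=np.array(manip.read_eef_pos()); hit=manip.movel(p+[0,0,12],speed=10,f_stop=10)
st(f"tug {hit}"); manip.sleep(0.4); st("held")
E
```

```text
down pos [530.36  45.49 326.02] F [-0.67  0.28 -0.13] gap 0.75 t 7.17
gripped pos [529.08  45.58 326.61] F [-8.32  0.13  6.46] gap 0.383 t 7.55
tug True pos [528.91  45.49 328.26] F [ 0.66 -0.64 -2.15] gap 0.388 t 8.12
held pos [528.94  45.48 327.94] F [ 1.04 -0.4  -1.67] gap 0.382 t 8.52
```

```bash
python3 - <<'E'
from h import *
for i in range(8):
    p=np.array(manip.read_eef_pos()); hit=manip.movel([p[0],p[1],p[2]+1.5],speed=10,f_stop=9); st(f"{i} {hit}")
    if manip.read_contact_force()[2]<-9: break
manip.sleep(0.5); st("held")
E
```

```text
0 False pos [528.95  45.44 329.05] F [ 2.71 -0.83 -5.62] gap 0.389 t 8.81
1 True pos [529.06  45.44 328.69] F [ 1.59  0.44 -1.78] gap 0.381 t 9.02
2 True pos [529.21  45.41 328.64] F [ 0.48  0.55 -1.66] gap 0.387 t 9.25
3 True pos [529.29  45.37 328.67] F [ 0.07 -0.49 -2.31] gap 0.384 t 9.47
4 True pos [529.38  45.36 328.71] F [ 0.02 -0.25 -3.1 ] gap 0.385 t 9.69
5 True pos [529.46  45.33 328.73] F [-0.54 -0.21 -1.25] gap 0.384 t 9.91
6 True pos [529.54  45.31 328.7 ] F [-1.41 -0.01 -2.28] gap 0.384 t 10.12
7 True pos [529.6   45.31 328.71] F [-0.96 -0.86 -2.1 ] gap 0.387 t 10.33
held pos [529.59  45.28 328.71] F [-1.51  0.01 -1.22] gap 0.383 t 10.83
```

`f_stop` resets the target when it triggers and so relaxes the pull. I'll ramp absolute heights without it, watching the force after each step.

```bash
python3 - <<'E'
from h import *
for z in np.arange(329.2,334,0.6):
    manip.movel([529.6,45.3,z],speed=10); manip.sleep(0.1); st(f"{z:.1f}")
    F=manip.read_contact_force()[2]
    if F<-10: break
manip.sleep(0.5); st("held")
E
```

```text
329.2 pos [529.6   45.28 329.01] F [-0.43 -1.28 -5.42] gap 0.388 t 11.18
329.8 pos [529.6   45.27 329.29] F [  1.94  -2.02 -10.85] gap 0.384 t 11.53
held pos [529.58  45.23 329.48] F [  2.66  -2.15 -15.57] gap 0.383 t 12.03
```

The catch holds: 15 N of pull for only about 3 mm of travel, where an uncaught lid would lift at 2 to 7 N. I'll hold once more at a moderate load, then ease off, let go, back away and check the lid.

```bash
python3 - <<'E'
from h import *
manip.movel([529.6,45.3,329.45],speed=10); 
for i in range(3): manip.sleep(0.25); st("hold")
manip.movel([529.6,45.3,327.8],speed=10); manip.sleep(.2); st("eased")
manip.command_gripper(0.75); st("open")
manip.movel([529.6,45.3,450],speed=80); manip.sleep(.3)
C=cal("wrist"); I,D=manip.grab_frame("wrist"); cv2.imwrite("pics/wrist1.png",I)
P=cloud("wrist",D,C).reshape(-1,3); P=P[np.isfinite(P[:,0])]
s=P[(abs(P[:,0]-530)<35)&(P[:,1]>28)&(P[:,1]<90)&(P[:,2]>262)&(P[:,2]<320)]
print(len(s),s.min(0),s.max(0),np.median(s,0),np.polyfit(s[:,1],s[:,2],1)); st("up")
for c in ("top","scene"):
    I2,D2=manip.grab_frame(c); D0=np.load(c+"0.npy"); cv2.imwrite(f"pics/{c}1.png",I2)
    for n,rc in (dict(lids=(201,203),pod=(252,212),can=(154,298),tab=(214,252)) if c=="top" else dict(lids=(315,325),pod=(279,358),can=(244,236),tab=(219,320))).items(): print(c,n,dep(D0,rc),dep(D2,rc))
E
```

```text
hold pos [529.58  45.25 329.41] F [  1.02  -2.37 -15.38] gap 0.385 t 12.53
hold pos [529.57  45.26 329.41] F [  1.45  -2.22 -14.37] gap 0.384 t 12.78
hold pos [529.55  45.29 329.41] F [  1.38  -2.91 -14.81] gap 0.389 t 13.03
eased pos [529.58  45.33 328.42] F [-2.29 -1.35 -1.59] gap 0.384 t 13.55
open pos [529.62  45.36 327.83] F [-0.37  0.59 -0.25] gap 0.753 t 13.96
2030 [513.66960064  28.00948075 273.17732009] [547.74151995  67.01465098 284.10691883] [530.90649431  48.53695048 280.61147543] [-3.06351805e-02  2.81752592e+02]
up pos [529.6   45.32 449.94] F [ 0.33  0.47 -0.22] gap 0.75 t 15.98
top lids 1047.3319091796875 1047.9822998046875
top pod 1049.841796875 443.6302490234375
top can 973.1409912109375 449.6098937988281
top tab 826.0155639648438 641.9290161132812
scene lids 955.1511840820312 955.2671508789062
scene pod 1001.4146728515625 1001.8528442382812
scene can 913.6236572265625 913.8505859375
scene tab 799.7452392578125 799.5057983398438
```

View pics/wrist1.png

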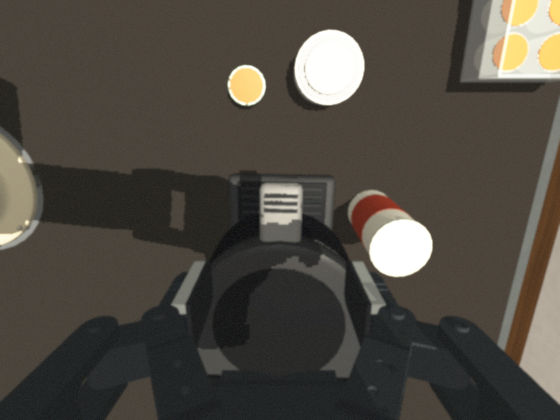

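The picture shows the tab at about (210,282), with the pod, cup lids and canister where they were. The tab's top is still 280.6 mm up, so the lid is shut, and the robot touches nothing.

```bash
python3 -c "
from rig import manip
print(manip.job_done())"
```

```text
the job is handed in; nothing more can be done
None
```

The job is handed in: I tugged the tab upward with about 15 N for over a second and the catch held, so the lid didn't need pressing; it is shut and caught, and the canister, cup lids and pod stand where they were (the cup under the head was not checked separately).

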